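# Hold the heater lid at its balance point

### The arm

A 7-joint arm with a two-finger parallel gripper is mounted at the origin on the work surface. World frame = base frame: x ahead of the robot, y to its left, z up, the work surface at z = 0. Lengths are in mm, angles in rad, forces in N, time in s.
With the tool pointing down it reaches from about 400 to 875 mm from the base axis. Payload 4.4 kg.
Tool frame: the origin (TCP) lies on the centre line of the jaws, within the pads' length; the fingertips stand 25 mm ahead of it and the grasp point (between the pads) lies 6 mm ahead of it; x points along the fingers, y is the direction in which the jaws open and shut, and the axes are right-handed (so a half turn about x gives the same grasp; the last joint's range is limited). The gripper opens to 85 mm and grips with 20 to 120 N. Pads are 22 mm wide; open, the fingers measure 114 mm over their backs; the gripper's body (76 mm by 85 mm) begins 54 mm behind the grasp point. The pads swing forward as they close: fully open they stand 13 mm farther back than shut.
Start: joints at [-1.274, 0.628, 0.038, 1.517, -0.027, 0.996, -0.02], TCP at [230.659, 607.712, 256.313] pointing down, gripper open.
Joint ranges: [-3.06, 3.06], [-0.37, 2.12], [-1.25, 1.32], [0.18, 2.47], [-1.1, 4.24], [0.23, 1.98], [-2.94, 2.94]. Speed limits (rad/s): [2.57, 2.57, 3.14, 3.14, 3.14, 3.14, 3.14].

### API

Orientations are given as [roll, pitch, yaw] about the fixed x, y, z axes, in that order (R = Rz(yaw) Ry(pitch) Rx(roll)).
In Python, from cell import * gives the robot as it stands. The module is installed in compiled form; this text tells all that it offers.
- The arm moves only by the tool jog_arm, never from a script. Its argument "series" is a list of rows, each a list of 3 entries, a list of its own where there are three numbers: the turn, a rotation vector about the tool's x, y, z in degrees, then the shift along the tool's x, y, z in mm, then the gripper's target within -1 to 1 (shut at 1, half-way at 0, fully open at -1). In form: [[[rx, ry, rz], [dx, dy, dz], hand], ...]. A call has 1 to 8 rows; each row shifts and turns the commanded pose from where the row before left it, along the tool's axes as they then stand; what a row does not reach is not made up. A row lasts 1/8 s, in which the tool goes at most 62.5 mm and 10.7 degrees, less where a joint would pass 70% of its speed; a pose out of reach is approached as far as the arm can. A call is refused whole if a number of a shift passes 62.5 or a number of a turn 10.7, either way. A call with a gripper value outside its range is refused whole. The fingers move at their own pace and stop on an object; the grip force is fixed at half the most. Time passes only in rows, so rows that do not move let the fingers close. It gives the time, the measured TCP pose, the force and the opening at its end, in the units of the state.
- read_state(): the state, without advancing time (a new reading comes with each control period).
- get_image(name): name is "scene" or "side" or "wrist"; returns a dict with "img" (384x512x3 uint8, red, green, blue), "range_z" (384x512 float32, mm along the optical axis (not along the pixel's ray), 0 where there is no reading), "fovy" (degrees; the focal length in pixels is half the picture's height over the tangent of half this angle, whatever the lens; pixels are square), "cx", "cy" (the principal point, pixels), "cam_to_world" (4x4, takes a point from camera to world coordinates). Camera axes: x right, y up, looking along -z (the intrinsics and any distortion apply to the point x, -y, -z); pixel columns grow to the right and rows downward; lengths in mm; the calibration is good to about 2 mm. A picture is of the moment at which its call begins.
- finish_job(): hands the job in, once; it reports no verdict.
The state is a dict: "clock": time; "qpos": joint angles; "qd": joint speeds; "tau": joint torques, N m; "eef_pos": TCP position; "tool_rot": TCP orientation; "force": force on the tool from outside, world axes, zero at the start; "torque": the same for the moment, N m; "width": finger opening in mm.
Only numpy, scipy, OpenCV 4.12 (cv2) and the standard library are available. Lean on these libraries where they do the work, as an engineer would, in place of code of your own. Each camera call takes 0.05 s, during which the arm holds its last target. There are 200 camera calls.

### The job

Pull the red-handled thermometer probe up out of the block heater and stand it, tip down, in the white cup, leaving the lid shut until the probe is there. Then take the heater's lid by its black grip bar, swing it up to the upright position where it balances, never letting it drop shut or go over backwards, and finish still gripping the bar so that the lid stays at its balance point (nothing is let go at the end). Do not knock the cup, bottle, tip box or tube block about.

Things in the scene. Friction and masses are not known exactly. Their poses are not given: they have to be found in the camera images.
- heater: beige block heater, fixed to the bench, 165 (x) x 190 (y) mm, 95 mm high, with a blue lid on top. Origin on the bench surface; the housing spans x -70 to +95 mm and y -95 to +95 mm of it. Its -x side (display, grip bar) is the front, its lid hinges near the back; x, y horizontal, z up
- lid_hinge (a point): middle of the lid's hinge axis, at x +65 mm, z 100 mm in the heater's frame; fixed to the heater. The hinge axis runs along the heater's y
- lid_angle (a joint): lid angle, rad: 0 shut (level), 1.571 upright = balance point (mass right over the hinge), stop at 2.0. Blue plate 130 mm (hinge to front edge) x 170 x 8 mm, about 0.28 kg with bar, nearly frictionless, no stay: let go below 1.57 it falls shut, above it falls backwards. Its top is 104 mm above the bench when shut; the probe stands in a 16 mm hole in it
- lid: the blue lid with its grip bar. Origin in the middle of the hinge axis, -x towards the lid's front edge and bar, y along the hinge, z out of the plate's top (up when shut)
- grip_bar (a point): black round bar, 12 mm diameter, on the lid, parallel to the hinge, 170 mm from the hinge axis, 40 mm beyond the lid's front edge; 96 mm clear between two thin steel arms. Origin at its centre (100 mm above the bench when shut, 270 mm and right above the hinge when upright); y along the bar. Round, so it can turn between finger pads: fingers pointing down can hold it all the way up
- probe: thermometer probe, loose, about 35 g, 146 mm long: steel shaft 8 mm in diameter, 76 mm long, below a red round handle (white band) 16 mm in diameter, 70 mm long. Origin at the lower tip, z along the probe to the handle's end. At the start it stands upright through the lid in a 12 mm well of the heater, 52 mm deep, tip 43 mm above the bench
- cup: white empty cup, loose, about 0.35 kg, 85 mm high, 60 mm across at the mouth, 4 mm wall, inner floor about 5 mm up. Origin at the centre of its underside, z up
- bottle: amber bottle with blue cap, loose, 60 mm diameter, about 130 mm high; bystander. Origin at the centre of its underside
- tip_box: blue and white pipette tip box, loose, 115 x 80 x 47 mm; bystander. Origin at the centre of its underside
- tube_block: beige tube block, loose, 60 x 150 x 40 mm; bystander. Origin at the centre of its underside
Not all that is in view belongs to the job. Leave any purple look-alike of the probe alone.

How it is judged (in metres and radians):
On the way, in this order (a step that is already met when the one before it is completed fails the run):
1. the probe is drawn fully out, clear above the shut lid (z of probe in the frame of heater above 0.108 m and value of joint lid_angle below 0.15 rad), for 0.1 s.
2. the probe stands tip down in the cup, let go, the lid still shut (horizontal distance between probe and cup below 0.03 m and z of probe in the frame of cup below 0.02 m and angle between probe's own z axis and vertical below 0.8 rad and contact force between the fingers and probe below 0.1 N and value of joint lid_angle below 0.15 rad), for 0.2 s.
3. the lid stands at its balance point, gripped by the bar (value of joint lid_angle between 1.46 and 1.68 rad and contact force between the fingers and lid above 1 N and distance between the grasp point and grip_bar below 0.05 m), for 0.3 s.
At the end, for the whole second after the job is handed in: The lid is still (under 0.15 rad/s) within 0.11 rad of upright (joint 1.46 to 1.68), its bar gripped by the fingers (over 1 N); the probe stands tip down inside the upright cup (all of step 3 and velocity of joint lid_angle between -0.15 and 0.15 rad/s and horizontal distance between probe and cup below 0.03 m and z of probe in the frame of cup below 0.02 m and angle between probe's own z axis and vertical below 0.8 rad and angle between cup's own z axis and vertical below 0.1 rad); the arm keeps its last pose, push and grip.
It fails at once if the lid goes over backwards (beyond 1.85 rad) (value of joint lid_angle above 1.85 rad).
It fails at once if the lid is let drop (closing faster than 2 rad/s) (velocity of joint lid_angle below -2 rad/s).
It fails at once if the cup is shoved over 40 mm or tipped (distance of cup from where it was at the start of the episode above 0.04 m or angle between cup's own z axis and vertical above 0.4 rad).
It fails at once if a bystander is shoved over 30 mm or tipped (distance of any of bottle, tip_box, tube_block from where it was at the start of the episode above 0.03 m or angle between bottle's own z axis and vertical above 0.4 rad).
It also fails if it takes over 58 s, if anything falls off the work surface, if the arm or the gripper's body presses on something with over 40 N, if the wrist force passes 120 N, or if a joint passes its speed limit or range.

## Working session

There is one attempt and no reset: what is moved stays moved. The work goes in short steps, Python scripts to look and compute and a tool call to move; the robot and the scene stay as the last step left them, time stands still between calls to the robot, and variables do not carry over. Pictures are saved under pics/ and viewed, about 8 in all and at most 12, crops included, and the job is handed in when it is done.

Besides the shell and the picture viewer there is one more tool, called after "Request:" in YAML: its name, and indented under it one key for each argument. jog_arm: Moves the arm, as the interface text tells. Its arguments: {"type":"object","properties":{"series":{"type":"array"}},"required":["series"]}

```bash
mkdir -p pics
cat > h.py <<'E'
from cell import *
import numpy as np, cv2
def grab(n,fn=None):
    d=get_image(n); np.savez(f'{n}.npz',**{k:d[k] for k in d})
    if fn: cv2.imwrite(f'pics/{fn}.png',d['img'][:,:,::-1])
    return d
def cloud(d):
    h,w=d['range_z'].shape; f=h/2/np.tan(np.radians(d['fovy'])/2)
    u,v=np.meshgrid(np.arange(w),np.arange(h)); z=d['range_z']
    P=np.stack([(u-d['cx'])/f*z,-(v-d['cy'])/f*z,-z,np.ones_like(z)],-1)
    return (P@np.array(d['cam_to_world']).T)[...,:3]
E
python3 - <<'E'
from h import *
a=grab('scene');b=grab('side')
cv2.imwrite('pics/a.png',np.vstack([a['img'],b['img']])[:,:,::-1])
for n,d in(('scene',a),('side',b)):
    print(n,[k for k in d],d['fovy'],d['cx'],d['cy']);print(np.round(d['cam_to_world'],3)); np.save(n+'_c.npy',cloud(d))
print(read_state())
E
```

```text
scene ['img', 'range_z', 'fovy', 'cx', 'cy', 'cam_to_world'] 53.59522277020057 255.6389570233418 191.88755563165884
[[-6.000000e-01 -5.990000e-01  5.300000e-01  1.031783e+03]
 [ 8.000000e-01 -4.460000e-01  4.020000e-01  3.796490e+02]
 [-5.000000e-03  6.650000e-01  7.470000e-01  7.630440e+02]
 [ 0.000000e+00  0.000000e+00  0.000000e+00  1.000000e+00]]
side ['img', 'range_z', 'fovy', 'cx', 'cy', 'cam_to_world'] 56.04265221547101 258.8649406096831 195.74470284502493
[[ 8.54000e-01  3.65000e-01 -3.71000e-01  2.00425e+02]
 [-5.20000e-01  6.18000e-01 -5.89000e-01 -5.84132e+02]
 [ 1.50000e-02  6.96000e-01  7.18000e-01  7.82133e+02]
 [ 0.00000e+00  0.00000e+00  0.00000e+00  1.00000e+00]]
{'clock': 0.1, 'qpos': array([-1.27378615,  0.62925891,  0.03845599,  1.51824984, -0.02697863,
        0.99629709, -0.01999852]), 'qd': array([ 1.84400977e-03, -4.20232942e-03, -1.80696168e-03, -3.39543628e-03,
        8.78751026e-05,  5.73287166e-04,  1.43131278e-03]), 'tau': array([ 2.75013561e-03, -5.64524496e+01,  1.23049255e+00, -1.93973351e+01,
        1.13100198e-02,  5.47201766e-03,  1.95719144e-05]), 'eef_pos': array([230.48891647, 607.21971052, 255.48361005]), 'tool_rot': array([-1.54633886,  1.56910142, -1.90914461]), 'force': array([ 0.7448597 , -0.08329849,  0.62611686]), 'torque': array([-0.01039813, -0.00575478,  0.04705378]), 'width': 85.5327790422677}
```

View pics/a.png

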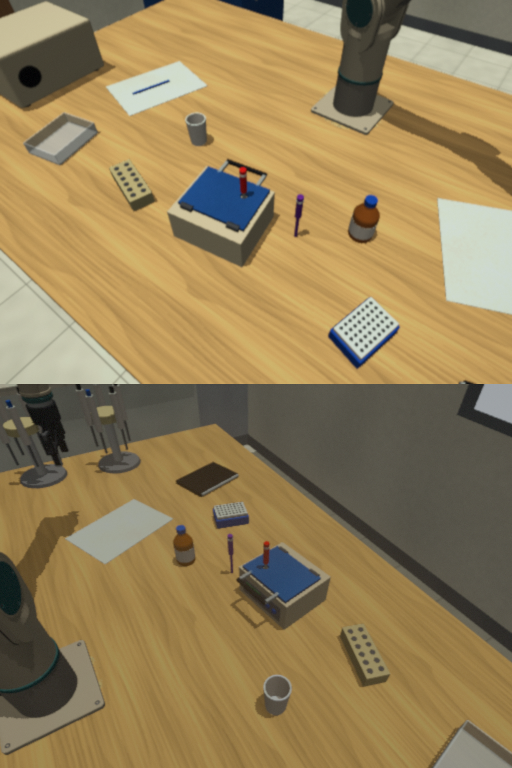

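Candidates: the red probe is at scene (242,180) and side (266,169). The purple look-alike is at scene (298,215) and side (230,168). I choose the red one, standing in the lid, and check it in a crop.

Run:
```python
from h import *
a=dict(np.load('scene.npz'));b=dict(np.load('side.npz'))
ca=a['img'][105:265,150:320];cb=b['img'][140:340,220:400]
A=cv2.resize(ca,None,fx=4,fy=4,interpolation=2)[:600,:400+280];
A=cv2.resize(ca,(425,400),interpolation=cv2.INTER_CUBIC);B=cv2.resize(cb,(360,400),interpolation=cv2.INTER_CUBIC)
cv2.imwrite('pics/b.png',np.hstack([A,B])[:,:,::-1])
for n,d in(('scene',a),('side',b)):
    P=np.load(n+'_c.npy');hsv=cv2.cvtColor(d['img'],cv2.COLOR_RGB2HSV);H,S,V=hsv[...,0],hsv[...,1],hsv[...,2];ok=d['range_z']>0
    print(n,'table z',np.median(P[300:340,100:130,2] if n=='scene' else P[200:220,160:180,2]))
    X,Y,Z=P[...,0],P[...,1],P[...,2]
    m=(H>100)&(H<125)&(S>120)&ok&(Z>95)&(Z<112)
    n_,l,st,_=cv2.connectedComponentsWithStats(m.astype(np.uint8));k=1+np.argmax(st[1:,4]);q=P[l==k]
    r=cv2.minAreaRect(q[:,:2].astype(np.float32));print('lid',r,np.median(q[:,2]),cv2.boxPoints(r).round(1).tolist())
    m=((H<5)|(H>174))&(S>150)&ok&(Z>110)
    q=P[m];print('red',m.sum(),np.median(q,0),q.min(0),q.max(0))
    for nm,box in {'scene':{'cup':(105,150,183,212),'bottle':(190,245,345,385),'tip':(295,365,328,402),'tube':(155,210,105,158),'purple':(190,240,290,308)},'side':{'cup':(285,335,258,295),'bottle':(140,185,170,198),'tube':(235,305,335,392),'tip':(112,145,210,252),'purple':(145,195,222,238)}}[n].items():
        p=P[box[0]:box[1],box[2]:box[3]].reshape(-1,3);p=p[(p[:,2]>8)&(p[:,2]<200)]
        top=p[p[:,2]>np.percentile(p[:,2],99)-8]; print(nm,len(p),'z',np.percentile(p[:,2],99).round(1),[tuple(np.round(c,1)) for c in (p[:,:2].min(0),p[:,:2].max(0))],'top',top[:,:2].min(0).round(1),top[:,:2].max(0).round(1))
```

```text
scene table z 1.7382077543710466
lid ((617.925537109375, -25.268043518066406), (127.29961395263672, 167.85272216796875), 9.22362995147705) 106.08779253479543 [[541.5999755859375, 47.400001525878906], [568.5999755859375, -118.30000305175781], [694.2000122070312, -97.9000015258789], [667.2999877929688, 67.80000305175781]]
red 112 [594.54305374  13.13022121 160.53343155] [583.22318997   3.69381879 122.06657365] [598.95038918  17.09700759 193.43914998]
cup 557 z 89.1 [(np.float64(400.2), np.float64(-324.8)), (np.float64(458.7), np.float64(-264.3))] top [ 400.4 -324.8] [ 458.7 -264.3]
bottle 1052 z 133.3 [(np.float64(430.1), np.float64(223.8)), (np.float64(480.2), np.float64(284.0))] top [435.3 241.4] [462.8 267.5]
tip 2732 z 51.6 [(np.float64(608.4), np.float64(316.4)), (np.float64(737.4), np.float64(422.5))] top [612.7 321.4] [732.  418.1]
tube 1209 z 45.1 [(np.float64(631.5), np.float64(-380.9)), (np.float64(732.6), np.float64(-222.2))] top [ 631.5 -380.5] [ 731.5 -223.1]
purple 221 z 149.2 [(np.float64(542.0), np.float64(124.4)), (np.float64(556.6), np.float64(140.4))] top [542.  124.
[... 412 characters left out ...]
[595.96257396   7.76210038 189.05996669]
cup 844 z 86.2 [(np.float64(401.0), np.float64(-327.3)), (np.float64(460.4), np.float64(-267.8))] top [ 401.  -327.3] [ 460.4 -267.8]
bottle 637 z 130.4 [(np.float64(420.3), np.float64(218.6)), (np.float64(479.8), np.float64(265.7))] top [437.8 236.5] [463.8 263.1]
tube 1716 z 42.8 [(np.float64(631.3), np.float64(-385.2)), (np.float64(733.2), np.float64(-225.6))] top [ 631.3 -383.4] [ 733.2 -225.7]
tip 701 z 49.3 [(np.float64(607.7), np.float64(314.2)), (np.float64(731.3), np.float64(421.6))] top [613.3 321.6] [731.3 416.5]
purple 159 z 146.0 [(np.float64(503.8), np.float64(6.7)), (np.float64(556.7), np.float64(135.5))] top [542.4 121.6] [556.7 135.5]
```

View pics/b.png

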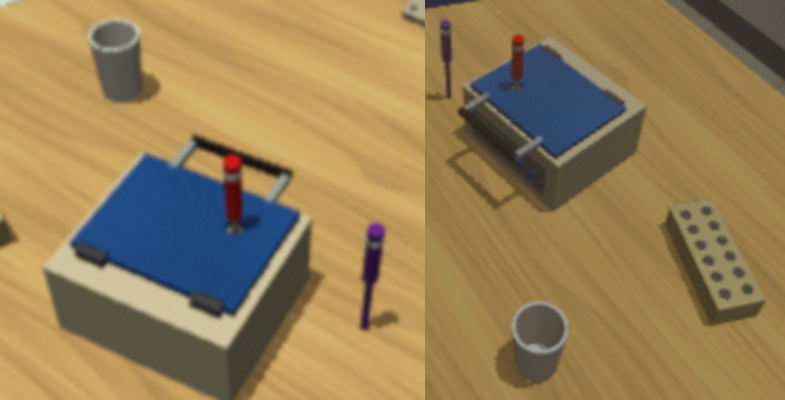

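```bash
cat >> h.py <<'E'
from scipy.spatial.transform import Rotation as Ro
HX=np.array([np.cos(np.radians(9.3)),np.sin(np.radians(9.3)),0])
def Rgoal(sign=1,yaw=9.3):
    y=sign*np.array([np.cos(np.radians(yaw)),np.sin(np.radians(yaw)),0]);x=np.array([0,0,-1.]);return np.c_[x,y,np.cross(x,y)]
def rep(target=None,Rg=None):
    s=read_state();R=Ro.from_euler('xyz',s['tool_rot']).as_matrix()
    print('t',round(s['clock'],2),'pos',s['eef_pos'].round(1),'F',s['force'].round(1),'w',round(s['width'],1),'q',s['qpos'].round(2));print(R.round(3))
    if target is not None: print('shift tool',(R.T@(np.array(target)-s['eef_pos'])).round(1), 'in goal frame',(Rg.T@(np.array(target)-s['eef_pos'])).round(1) if Rg is not None else '')
    if Rg is not None: print('turn',np.degrees(Ro.from_matrix(R.T@Rg).as_rotvec()).round(1))
    return s
E
python3 - <<'E'
from h import *
for s in(1,-1): rep([591,8,256],Rgoal(s))
E
```

```text
t 0.1 pos [230.5 607.2 255.5] F [ 0.7 -0.1  0.6] w 85.5 q [-1.27  0.63  0.04  1.52 -0.03  1.   -0.02]
[[-0.001  0.355  0.935]
 [-0.002  0.935 -0.355]
 [-1.    -0.002  0.   ]]
shift tool [ 2.000e-01 -4.323e+02  5.497e+02] in goal frame [-5.000e-01  2.589e+02  6.496e+02]
turn [59.9  0.1  0.1]
t 0.1 pos [230.5 607.2 255.5] F [ 0.7 -0.1  0.6] w 85.5 q [-1.27  0.63  0.04  1.52 -0.03  1.   -0.02]
[[-0.001  0.355  0.935]
 [-0.002  0.935 -0.355]
 [-1.    -0.002  0.   ]]
shift tool [ 2.000e-01 -4.323e+02  5.497e+02] in goal frame [-5.000e-01 -2.589e+02 -6.496e+02]
turn [-1.201e+02 -1.000e-01  1.000e-01]
```

Request:
jog_arm:
  series:
    - [[10, 0, 0], [0, 0, 0], -1]
    - [[10, 0, 0], [0, 0, 0], -1]
    - [[10, 0, 0], [0, 0, 0], -1]
    - [[10, 0, 0], [0, 0, 0], -1]
    - [[10, 0, 0], [0, 0, 0], -1]
    - [[10, 0, 0], [0, 0, 0], -1]
    - [[0, 0, 0], [0, 18, 46], -1]
    - [[0, 0, 0], [0, 18, 46], -1]

```text
clock: 1.1
eef_pos: [281.0, 521.6, 255.6]
tool_rot: [-0.093, 1.57, -1.502]
force: [1.2, -0.5, 1.1]
width: 85.4
```

Request:
jog_arm:
  series:
    - [[0, 0, 0], [0, 18, 46], -1]
    - [[0, 0, 0], [0, 18, 46], -1]
    - [[0, 0, 0], [0, 18, 46], -1]
    - [[0, 0, 0], [0, 18, 46], -1]
    - [[0, 0, 0], [0, 18, 46], -1]
    - [[0, 0, 0], [0, 18, 46], -1]
    - [[0, 0, 0], [0, 18, 46], -1]
    - [[0, 0, 0], [0, 18, 46], -1]

```text
clock: 2.1
eef_pos: [482.4, 181.1, 256.1]
tool_rot: [-1.745, 1.57, 3.129]
force: [0.4, 0.5, -0.2]
width: 85.5
```

Run:
```python
from h import *
rep([591,8,256],Rgoal(1))
d=grab('wrist','w1');P=cloud(d)
hsv=cv2.cvtColor(d['img'],cv2.COLOR_RGB2HSV);H,S,V=[hsv[...,i] for i in range(3)]
m=((H<5)|(H>174))&(S>150)&(d['range_z']>0)&(P[...,2]>110)
q=P[m];print(m.sum(),np.median(q,0) if len(q) else '');print(d['cam_to_world'].round(2))
```

```text
t 2.1 pos [482.4 181.1 256.1] F [ 0.4  0.5 -0.2] w 85.5 q [-0.65  0.46  0.35  1.9  -0.21  0.82 -0.04]
[[-0.     0.987  0.16 ]
 [ 0.     0.16  -0.987]
 [-1.    -0.    -0.   ]]
shift tool [1.000e-01 7.940e+01 1.883e+02] in goal frame [1.000e-01 7.920e+01 1.884e+02]
turn [-0.1 -0.   0. ]
0 
[[ 9.9000e-01 -1.5000e-01 -4.0000e-02  4.7045e+02]
 [ 1.6000e-01  9.5000e-01  2.7000e-01  2.4987e+02]
 [-0.0000e+00 -2.8000e-01  9.6000e-01  3.7332e+02]
 [ 0.0000e+00  0.0000e+00  0.0000e+00  1.0000e+00]]
```

View pics/w1.png

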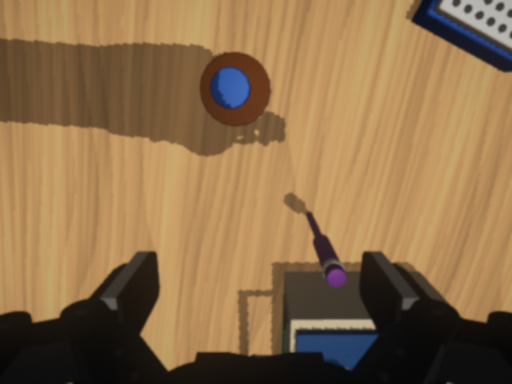

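Request:
jog_arm:
  series:
    - [[0, 0, 0], [0, 7, 48], -1]
    - [[0, 0, 0], [0, 7, 48], -1]
    - [[0, 0, 0], [0, 7, 48], -1]
    - [[0, 0, 0], [0, 7, 48], -1]
    - [[0, 0, 0], [0, 7, 48], -1]
    - [[0, 0, 0], [0, 0, 0], -1]
    - [[0, 0, 0], [0, 0, 0], -1]

```text
clock: 3.02
eef_pos: [554.5, -48.0, 255.8]
tool_rot: [-2.398, 1.569, 2.476]
force: [-0.5, 0.2, 0.4]
width: 85.7
```

Run:
```python
from h import *
rep([591,8,256],Rgoal(1))
d=grab('wrist','w2');P=cloud(d)
hsv=cv2.cvtColor(d['img'],cv2.COLOR_RGB2HSV);H,S,V=[hsv[...,i] for i in range(3)]
X,Y,Z=[P[...,i] for i in range(3)]
m=((H<5)|(H>174))&(S>150)&(d['range_z']>0)&(Z>110)
q=P[m];t=q[q[:,2]>np.percentile(q[:,2],95)-4];print('red',m.sum(),len(t),t.min(0),t.max(0),t.mean(0))
m=(H>100)&(H<125)&(S>120)&(Z>95)&(Z<112)
n_,l,st,_=cv2.connectedComponentsWithStats(m.astype(np.uint8));k=1+np.argmax(st[1:,4]);q=P[l==k];print('lid',cv2.minAreaRect(q[:,:2].astype(np.float32)),np.median(q[:,2]))
# heater frame: along HX
u=(X-682.2)*HX[0]+(Y+17.9)*HX[1]; v=-(X-682.2)*HX[1]+(Y+17.9)*HX[0]
m=(V<70)&(Z>85)&(Z<115)&(u<-145)&(u>-200)
print('bar',m.sum(),[np.percentile(a[m],[2,50,98]).round(1).tolist() for a in(u,v,Z)])
np.save('wc.npy',P)
```

```text
t 3.02 pos [554.5 -48.  255.8] F [-0.5  0.2  0.4] w 85.7 q [-0.19  0.52  0.35  1.79 -0.22  0.88  0.42]
[[-0.001  0.987  0.16 ]
 [ 0.001  0.16  -0.987]
 [-1.    -0.001 -0.001]]
shift tool [ -0.2  45.  -49.4] in goal frame [ -0.2  45.1 -49.4]
turn [-0.1 -0.1  0.1]
red 799 610 [582.64971422   1.83278163 185.63026727] [597.1850223   16.42057116 190.14675659] [589.83487683   9.30874641 188.40382269]
lid ((616.9840087890625, -27.0938720703125), (128.11087036132812, 168.19361877441406), 9.51853084564209) 103.64893163407419
bar 1482 [[-175.7, -170.4, -165.8], [-45.4, 13.3, 54.3], [102.3, 105.0, 106.8]]
```

View pics/w2.png

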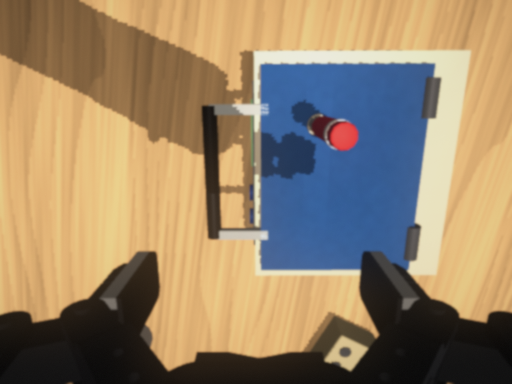

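Request:
jog_arm:
  series:
    - [[0, 0, 0], [0, 44, -50], -1]
    - [[0, 0, 0], [0, 0, 0], -1]
    - [[0, 0, 0], [40, 0, 0], -1]
    - [[0, 0, 0], [47, 0, 0], -1]
    - [[0, 0, 0], [0, 0, 0], -0.5]
    - [[0, 0, 0], [0, 0, 0], 0]
    - [[0, 0, 0], [0, 0, 0], 0.4]
    - [[0, 0, 0], [0, 0, 0], 1]

```text
clock: 4.08
eef_pos: [589.5, 4.1, 171.0]
tool_rot: [1.482, 1.567, 0.072]
force: [-0.8, -0.9, 6.8]
width: 14.8
```

Request:
jog_arm:
  series:
    - [[0, 0, 0], [0, 0, 0], 1]
    - [[0, 0, 0], [0, 0, 0], 1]
    - [[0, 0, 0], [0, 0, 0], 1]

```text
clock: 4.45
eef_pos: [589.2, 4.0, 171.0]
tool_rot: [1.545, 1.568, 0.135]
force: [-0.4, 0.4, 6.8]
width: 14.8
```

Request:
jog_arm:
  series:
    - [[0, 0, 0], [-10, 0, 0], 1]
    - [[0, 0, 0], [-20, 0, 0], 1]
    - [[0, 0, 0], [-25, 0, 0], 1]
    - [[0, 0, 0], [-25, 0, 0], 1]
    - [[0, 0, 0], [-25, 0, 0], 1]
    - [[0, 0, 0], [0, 0, 0], 1]
    - [[0, 0, 0], [0, 0, 0], 1]

```text
clock: 5.32
eef_pos: [587.5, 4.2, 273.8]
tool_rot: [-1.834, 1.569, 3.039]
force: [-1.1, 0.3, -0.7]
width: 14.6
```

Run:
```python
from h import *
rep([430,-296,276],Rgoal(1))
d=grab('scene');e=grab('side')
a=cv2.resize(d['img'][100:260,180:320],(350,400),interpolation=2);b=cv2.resize(e['img'][80:240,200:340],(350,400),interpolation=2)
cv2.imwrite('pics/l.png',np.hstack([a,b])[:,:,::-1])
```

```text
t 5.33 pos [587.5   4.2 273.8] F [-1.1  0.3 -0.7] w 14.6 q [-0.28  0.54  0.35  1.68 -0.22  0.96  0.32]
[[-0.001  0.987  0.16 ]
 [ 0.     0.16  -0.987]
 [-1.    -0.001 -0.   ]]
shift tool [  -2.  -203.6  271.1] in goal frame [  -2.2 -204.   270.8]
turn [-0.1 -0.   0.1]
```

View pics/l.png

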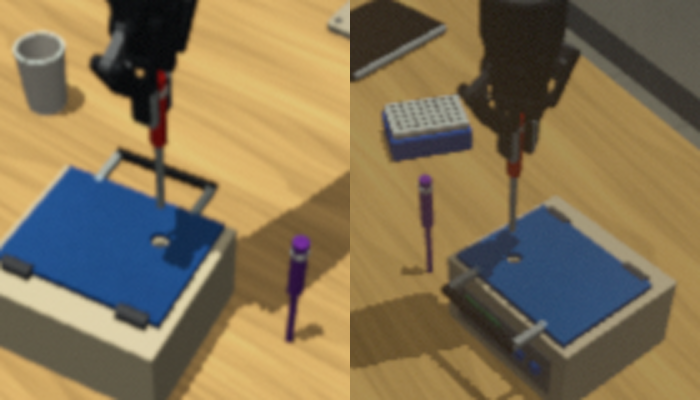

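Request:
jog_arm:
  series:
    - [[0, 0, 0], [0, -25.5, 34.5], 1]
    - [[0, 0, 0], [0, -25.5, 34.5], 1]
    - [[0, 0, 0], [0, -25.5, 34.5], 1]
    - [[0, 0, 0], [0, -25.5, 34.5], 1]
    - [[0, 0, 0], [0, -25.5, 34.5], 1]
    - [[0, 0, 0], [0, -25.5, 34.5], 1]
    - [[0, 0, 0], [0, -25.5, 34.5], 1]
    - [[0, 0, 0], [0, -25.5, 34.5], 1]

```text
clock: 6.42
eef_pos: [429.9, -301.9, 273.5]
tool_rot: [-2.247, 1.569, 2.626]
force: [-0.8, 0.4, 0.1]
width: 14.5
```

Request:
jog_arm:
  series:
    - [[0, 0, 0], [0, 0, 0], 1]
    - [[0, 0, 0], [0, 0, 0], 1]
    - [[0, 0, 0], [20, 0, 0], 1]
    - [[0, 0, 0], [20, 0, 0], 1]
    - [[0, 0, 0], [0, 0, 0], 1]
    - [[0, 0, 0], [0, 0, 0], 1]

```text
clock: 7.18
eef_pos: [431.8, -300.5, 234.7]
tool_rot: [1.378, 1.57, -0.031]
force: [0.5, 1.1, -0.3]
width: 14.5
```

Run:
```python
from h import *
rep([430,-301,138],Rgoal(1))
d=grab('scene');e=grab('side')
a=cv2.resize(d['img'][60:160,155:255],(400,400),interpolation=2);b=cv2.resize(e['img'][200:340,205:345],(400,400),interpolation=2)
cv2.imwrite('pics/c.png',np.hstack([a,b])[:,:,::-1])
```

```text
t 7.17 pos [ 431.8 -300.5  234.7] F [ 0.5  1.1 -0.3] w 14.5 q [ 0.31  0.5   0.36  1.89 -0.24  0.79  0.96]
[[ 0.     0.987  0.161]
 [-0.     0.161 -0.987]
 [-1.     0.     0.   ]]
shift tool [96.7 -1.9  0.2] in goal frame [96.7 -1.8  0.2]
turn [-0.  0. -0.]
```

View pics/c.png

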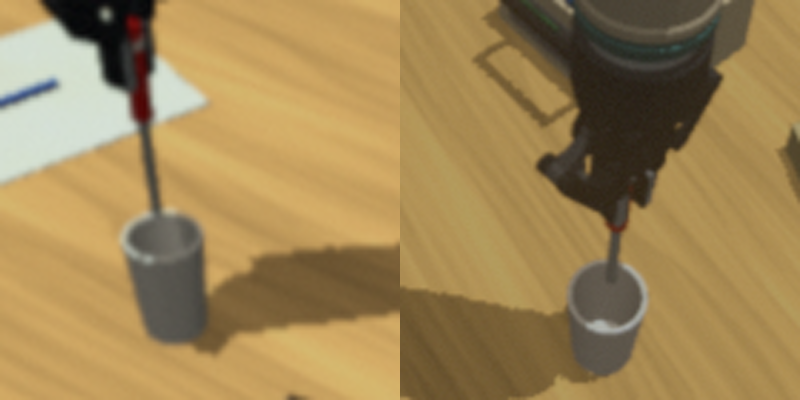

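Request:
jog_arm:
  series:
    - [[0, 0, 0], [20, 0, 0], 1]
    - [[0, 0, 0], [20, 0, 0], 1]
    - [[0, 0, 0], [20, 0, 0], 1]
    - [[0, 0, 0], [20, 0, 0], 1]
    - [[0, 0, 0], [10, 0, 0], 1]
    - [[0, 0, 0], [0, 0, 0], 1]
    - [[0, 0, 0], [0, 0, 0], 1]

```text
clock: 8.15
eef_pos: [431.5, -301.4, 145.1]
tool_rot: [0.839, 1.569, -0.571]
force: [1.1, -0.3, -0.3]
width: 14.6
```

Run:
```python
from h import *
rep([430,-301,138],Rgoal(1))
e=grab('side');d=grab('scene')
for n,d in(('side',e),('scene',d)):
    P=cloud(d);hsv=cv2.cvtColor(d['img'],cv2.COLOR_RGB2HSV);H,S=hsv[...,0],hsv[...,1]
    m=((H<6)|(H>174))&(S>150)&(P[...,2]>60)&(np.hypot(P[...,0]-430,P[...,1]+296)<60);q=P[m];print(n,m.sum(),q.min(0),q.max(0))
```

```text
t 8.15 pos [ 431.5 -301.4  145.1] F [ 1.1 -0.3 -0.3] w 14.6 q [ 0.37  0.63  0.29  1.97 -0.31  0.58  1.02]
[[ 0.001  0.987  0.16 ]
 [-0.001  0.16  -0.987]
 [-1.     0.001  0.001]]
shift tool [ 7.1 -1.4 -0.6] in goal frame [ 7.1 -1.4 -0.6]
turn [-0.1  0.1 -0.1]Traceback (most recent call last):
  File "<stdin>", line 6, in <module>
    return umr_minimum(a, axis, None, out, keepdims, initial, where)
ValueError: zero-size array to reduction operation minimum which has no identity
```

Request:
jog_arm:
  series:
    - [[0, 0, 0], [4, 0, 0], 1]
    - [[0, 0, 0], [3, 0, 0], 1]
    - [[0, 0, 0], [2, 0, 0], 1]
    - [[0, 0, 0], [0, 0, 0], 1]

```text
clock: 8.75
eef_pos: [430.9, -301.0, 135.0]
tool_rot: [-2.245, 1.57, 2.628]
force: [-0.6, 0.1, 0.1]
width: 14.8
```

Request:
jog_arm:
  series:
    - [[0, 0, 0], [0, 0, 0], 0.5]
    - [[0, 0, 0], [0, 0, 0], 0.2]
    - [[0, 0, 0], [0, 0, 0], 0]
    - [[0, 0, 0], [0, 0, 0], -0.4]
    - [[0, 0, 0], [0, 0, 0], -0.7]
    - [[0, 0, 0], [0, 0, 0], -1]
    - [[0, 0, 0], [0, 0, 0], -1]
    - [[0, 0, 0], [0, 0, 0], -1]

```text
clock: 9.75
eef_pos: [431.0, -301.0, 135.3]
tool_rot: [-2.766, 1.571, 2.108]
force: [-0.7, -0.4, -0.6]
width: 85.6
```

Run:
```python
from h import *
rep()
d=grab('scene');e=grab('side')
a=cv2.resize(d['img'][60:160,155:255],(400,400),interpolation=2);b=cv2.resize(e['img'][200:340,205:345],(400,400),interpolation=2)
cv2.imwrite('pics/d.png',np.hstack([a,b])[:,:,::-1])
```

```text
t 9.75 pos [ 431.  -301.   135.3] F [-0.7 -0.4 -0.6] w 85.6 q [ 0.37  0.65  0.28  1.98 -0.32  0.56  1.03]
[[-0.     0.987  0.16 ]
 [ 0.     0.16  -0.987]
 [-1.    -0.    -0.   ]]
```

View pics/d.png

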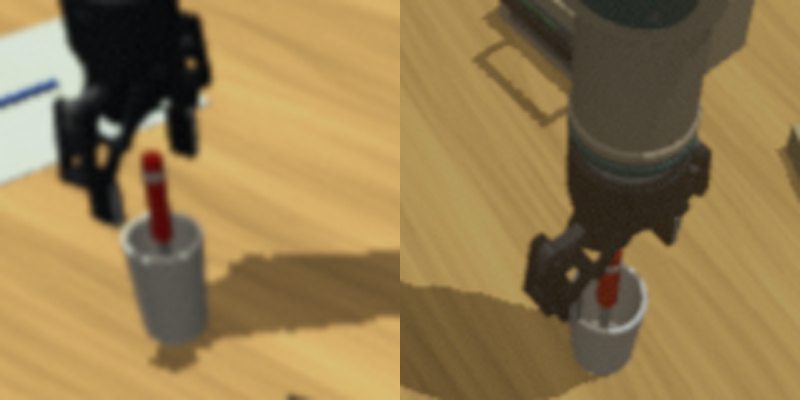

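Request:
jog_arm:
  series:
    - [[0, 0, 0], [-15, 0, 0], -1]
    - [[0, 0, 0], [-35, 0, 0], -1]
    - [[0, 0, 0], [-40, 0, 0], -1]
    - [[0, 0, 0], [-30, 0, 0], -1]
    - [[0, 0, 0], [0, 20, -40], -0.5]
    - [[0, 0, 0], [0, 20, -40], 0]
    - [[0, 0, 0], [0, 20, -40], 0.2]
    - [[0, 0, 0], [0, 20, -40], 0.4]

```text
clock: 10.85
eef_pos: [484.8, -129.0, 256.5]
tool_rot: [1.301, 1.569, -0.109]
force: [0.4, -0.5, -0.3]
width: 25.7
```

Request:
jog_arm:
  series:
    - [[0, 0, 0], [0, 20, -40], 0.4]
    - [[0, 0, 0], [0, 20, -40], 0.4]
    - [[0, 0, 0], [0, 0, 0], 0.4]
    - [[0, 0, 0], [0, 0, 0], 0.4]
    - [[0, 0, 0], [0, 0, 0], 0.4]

```text
clock: 11.48
eef_pos: [510.7, -46.4, 255.7]
tool_rot: [0.293, 1.57, -1.12]
force: [0.1, -0.6, -1.0]
width: 25.7
```

Run:
```python
from h import *
rep([511.8,-41.2,110],Rgoal(1))
d=grab('wrist','w3');P=cloud(d);X,Y,Z=[P[...,i] for i in range(3)]
V=d['img'].max(2)
u=(X-682.2)*HX[0]+(Y+17.9)*HX[1]; v=-(X-682.2)*HX[1]+(Y+17.9)*HX[0]
m=(V<70)&(Z>85)&(Z<115)&(u<-145)&(u>-200)
print('bar',m.sum(),[np.percentile(a[m],[2,50,98]).round(1).tolist() for a in(u,v,Z)])
s=grab('scene');P=cloud(s);m=(np.hypot(P[...,0]-430,P[...,1]+296)<60)&(P[...,2]>60);hsv=cv2.cvtColor(s['img'],cv2.COLOR_RGB2HSV)
r=m&((hsv[...,0]<6)|(hsv[...,0]>174))&(hsv[...,1]>150);print(P[r].min(0),P[r].max(0)); c=P[m&~r&(P[...,2]<92)];print('cup',c.min(0),c.max(0))
```

```text
t 11.47 pos [510.7 -46.4 255.7] F [ 0.1 -0.6 -1. ] w 25.7 q [-0.22  0.46  0.37  1.9  -0.22  0.82  0.42]
[[ 0.     0.987  0.158]
 [-0.001  0.158 -0.987]
 [-1.     0.     0.001]]
shift tool [145.7   1.9  -5.1] in goal frame [145.7   2.   -5. ]
turn [-0.2  0.  -0. ]
bar 1398 [[-175.8, -171.7, -166.8], [-48.1, 10.1, 53.6], [102.4, 105.1, 106.7]]
[ 424.80288132 -298.65341577   84.94484493] [ 435.9865769  -286.9805256   154.18801555]
cup [ 399.72423585 -324.05096033   60.10093776] [ 458.46401833 -265.14094633   89.4201437 ]
```

View pics/w3.png

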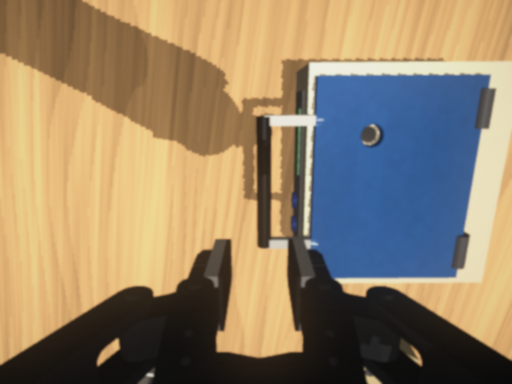

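Request:
jog_arm:
  series:
    - [[0, 0, 0], [40, 2, -3], 0.4]
    - [[0, 0, 0], [40, 0, 0], 0.4]
    - [[0, 0, 0], [25, 0, 0], 0.4]
    - [[0, 0, 0], [15, 0, 0], 0.4]
    - [[0, 0, 0], [15, 0, 0], 0.4]
    - [[0, 0, 0], [11, 0, 0], 0.4]
    - [[0, 0, 0], [0, 0, 0], 0.4]

```text
clock: 12.45
eef_pos: [512.3, -41.7, 108.9]
tool_rot: [-1.874, 1.57, 2.999]
force: [-0.4, 0.3, 0.9]
width: 25.7
```

Run:
```python
from h import *
rep([511.8,-41.2,110],Rgoal(1))
```

```text
t 12.45 pos [512.3 -41.7 108.9] F [-0.4  0.3  0.9] w 25.7 q [-0.14  0.68  0.25  2.02 -0.34  0.48  0.52]
[[-0.001  0.987  0.16 ]
 [ 0.     0.16  -0.987]
 [-1.    -0.001 -0.   ]]
shift tool [-1.1 -0.4 -0.5] in goal frame [-1.1 -0.4 -0.5]
turn [-0.1 -0.   0.1]
```

No contact. Close on the bar.

Request:
jog_arm:
  series:
    - [[0, 0, 0], [0, 0, 0], 0.7]
    - [[0, 0, 0], [0, 0, 0], 1]
    - [[0, 0, 0], [0, 0, 0], 1]
    - [[0, 0, 0], [0, 0, 0], 1]

```text
clock: 12.95
eef_pos: [513.7, -41.6, 109.9]
tool_rot: [1.366, 1.568, -0.044]
force: [2.7, 1.1, 3.0]
width: 9.8
```

Run:
```python
from h import *
rep()
# arc increments in tool frame: tool x=down, tool y=heater +x
th=np.radians(np.arange(0,91,5));u=-170*np.cos(th);z=170*np.sin(th)
print(np.c_[np.degrees(th[1:]).round(),-np.diff(z),np.diff(u)].round(1).tolist())
```

```text
t 12.95 pos [513.7 -41.6 109.9] F [2.7 1.1 3. ] w 9.8 q [-0.14  0.68  0.25  2.02 -0.34  0.48  0.52]
[[ 0.003  0.987  0.16 ]
 [-0.     0.16  -0.987]
 [-1.     0.003  0.001]]
[[5.0, -14.8, 0.6], [10.0, -14.7, 1.9], [15.0, -14.5, 3.2], [20.0, -14.1, 4.5], [25.0, -13.7, 5.7], [30.0, -13.2, 6.8], [35.0, -12.5, 8.0], [40.0, -11.8, 9.0], [45.0, -10.9, 10.0], [50.0, -10.0, 10.9], [55.0, -9.0, 11.8], [60.0, -8.0, 12.5], [65.0, -6.8, 13.2], [70.0, -5.7, 13.7], [75.0, -4.5, 14.1], [80.0, -3.2, 14.5], [85.0, -1.9, 14.7], [90.0, -0.6, 14.8]]
```

Request:
jog_arm:
  series:
    - [[0, 0, 0], [-8, 0, 0], 1]
    - [[0, 0, 0], [-15, 1.5, 0], 1]
    - [[0, 0, 0], [-15, 2.5, 0], 1]
    - [[0, 0, 0], [-14.2, 4, 0], 1]
    - [[0, 0, 0], [-14, 5, 0], 1]
    - [[0, 0, 0], [-13.5, 6, 0], 1]
    - [[0, 0, 0], [0, 0, 0], 1]

```text
clock: 13.82
eef_pos: [531.7, -38.6, 189.3]
tool_rot: [1.175, 1.57, -0.235]
force: [4.1, -0.9, -5.4]
width: 9.9
```

```bash
cat >> h.py <<'E'
def arc():
    s=rep();p=s['eef_pos']-[682.2-0.6,-17.4,0];u=p[:2]@HX[:2];v=p[1]*HX[0]-p[0]*HX[1];z=p[2]-109.9
    th=np.arctan2(z,-u);print('u',u.round(1),'v',v.round(1),'z',z.round(1),'th',np.degrees(th).round(1),'r',np.hypot(u,z).round(1),'to upright: x',(-(170-z)).round(1),'y',(-u).round(1))
E
python3 -c "
from h import *
arc()"
```

```text
t 13.82 pos [531.7 -38.6 189.3] F [ 4.1 -0.9 -5.4] w 9.9 q [-0.2   0.57  0.33  1.92 -0.28  0.69  0.46]
[[ 0.001  0.987  0.16 ]
 [-0.     0.16  -0.987]
 [-1.     0.001  0.   ]]
u -151.3 v 3.3 z 79.4 th 27.7 r 170.9 to upright: x -90.6 y 151.3
```

Request:
jog_arm:
  series:
    - [[0, 0, 0], [-12.5, 8, 0], 1]
    - [[0, 0, 0], [-12, 8.5, 0], 1]
    - [[0, 0, 0], [-11.3, 9.6, 0], 1]
    - [[0, 0, 0], [-10.4, 10.5, 0], 1]
    - [[0, 0, 0], [-9.5, 11.4, 0], 1]
    - [[0, 0, 0], [-8.5, 12.2, 0], 1]
    - [[0, 0, 0], [-7.3, 12.8, 0], 1]
    - [[0, 0, 0], [0, 0, 0], 1]

```text
clock: 14.82
eef_pos: [598.2, -27.7, 261.6]
tool_rot: [-1.809, 1.56, 3.064]
force: [-13.1, 0.8, 19.6]
width: 9.3
```

```bash
python3 -c "
from h import *
arc()"
```

```text
t 14.82 pos [598.2 -27.7 261.6] F [-13.1   0.8  19.6] w 9.3 q [-0.23  0.58  0.37  1.66 -0.24  0.96  0.38]
[[-0.011  0.987  0.159]
 [ 0.001  0.159 -0.987]
 [-1.    -0.011 -0.003]]
u -84.0 v 3.3 z 151.7 th 61.0 r 173.4 to upright: x -18.3 y 84.0
```

Run:
```python
from h import *
d=grab('scene');e=grab('side')
a=cv2.resize(d['img'][60:260,155:335],(400,444),interpolation=2);b=cv2.resize(e['img'][60:260,200:380],(400,444),interpolation=2)
cv2.imwrite('pics/e.png',np.hstack([a,b])[:,:,::-1])
```

```text
(no output)
```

View pics/e.png

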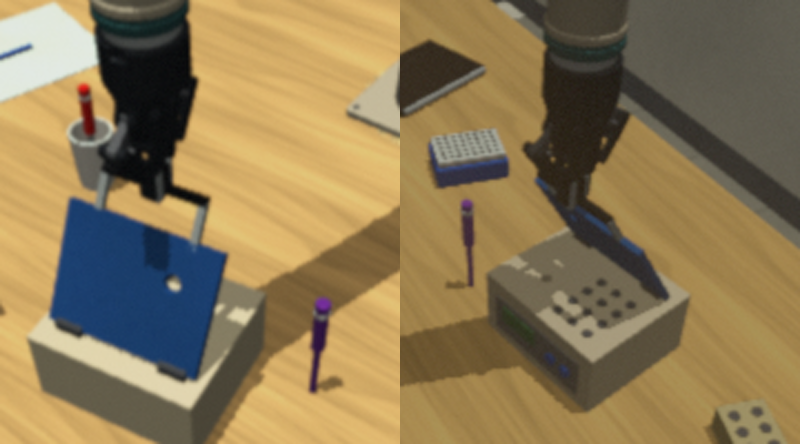

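The lid is at about 60° with the bar between the fingers, and the probe stands in the cup. I'll relieve the radial push before continuing.

Request:
jog_arm:
  series:
    - [[0, 0, 0], [-4, -2, 0], 1]
    - [[0, 0, 0], [0, 0, 0], 1]
    - [[0, 0, 0], [0, 0, 0], 1]

```text
clock: 15.3
eef_pos: [600.1, -27.3, 263.1]
tool_rot: [-1.667, 1.567, -3.077]
force: [1.4, -1.1, -7.7]
width: 9.3
```

Run:
```python
from h import *
arc()
d=grab('scene');e=grab('side')
A=[]
for n,d in(('scene',d),('side',e)):
    P=cloud(d);hsv=cv2.cvtColor(d['img'],cv2.COLOR_RGB2HSV);H,S=hsv[...,0],hsv[...,1]
    X,Y,Z=P[...,0],P[...,1],P[...,2];u=(X-681.6)*HX[0]+(Y+17.4)*HX[1];v=-(X-681.6)*HX[1]+(Y+17.4)*HX[0]
    m=(H>100)&(H<125)&(S>120)&(Z>110)&(Z<240)&(u>-120)&(u<30)&(abs(v)<80)
    c=np.polyfit(Z[m],u[m],1) if m.sum()>30 else None
    print(n,m.sum(),'angle',np.degrees(np.arctan2(1,-c[0])).round(1),'u at z100',np.polyval(c,100).round(1))
```

```text
t 15.3 pos [600.1 -27.3 263.1] F [ 1.4 -1.1 -7.7] w 9.3 q [-0.23  0.57  0.37  1.66 -0.24  0.96  0.38]
[[-0.004  0.987  0.16 ]
 [-0.     0.16  -0.987]
 [-1.    -0.004 -0.   ]]
u -82.0 v 3.4 z 153.2 th 61.8 r 173.8 to upright: x -16.8 y 82.0
scene 3498 angle 61.0 u at z100 4.1Traceback (most recent call last):
  File "<stdin>", line 10, in <module>
TypeError: 'NoneType' object is not subscriptable
```

Request:
jog_arm:
  series:
    - [[0, 0, 0], [-6.6, 13, 0], 1]
    - [[0, 0, 0], [-5.7, 13.8, 0], 1]
    - [[0, 0, 0], [-4.6, 14.2, 0], 1]
    - [[0, 0, 0], [-3.2, 12, 0], 1]
    - [[0, 0, 0], [0, 0, 0], 1]
    - [[0, 0, 0], [0, 0, 0], 1]

```text
clock: 16.15
eef_pos: [652.8, -18.7, 283.9]
tool_rot: [-1.865, 1.569, 3.008]
force: [-0.7, -0.1, -7.0]
width: 9.8
```

Run:
```python
from h import *
arc()
```

```text
t 16.15 pos [652.8 -18.7 283.9] F [-0.7 -0.1 -7. ] w 9.8 q [-0.22  0.63  0.37  1.48 -0.24  1.08  0.36]
[[-0.002  0.987  0.16 ]
 [ 0.     0.16  -0.987]
 [-1.    -0.002 -0.001]]
u -28.6 v 3.4 z 174.0 th 80.7 r 176.4 to upright: x 4.0 y 28.6
```

Request:
jog_arm:
  series:
    - [[0, 0, 0], [-1.2, 8, 0], 1]
    - [[0, 0, 0], [-0.8, 8, 0], 1]
    - [[0, 0, 0], [-0.4, 7, 0], 1]
    - [[0, 0, 0], [0, 5, 0], 1]
    - [[0, 0, 0], [0, 0, 0], 1]
    - [[0, 0, 0], [0, 0, 0], 1]
    - [[0, 0, 0], [0, 0, 0], 1]
    - [[0, 0, 0], [0, 0, 0], 1]

```text
clock: 17.15
eef_pos: [681.4, -13.9, 287.3]
tool_rot: [2.158, 1.57, 0.748]
force: [-1.7, 1.6, -1.4]
width: 9.3
```

Run:
```python
from h import *
arc()
d=grab('scene');e=grab('side')
P=cloud(d);hsv=cv2.cvtColor(d['img'],cv2.COLOR_RGB2HSV);H,S=hsv[...,0],hsv[...,1]
X,Y,Z=P[...,0],P[...,1],P[...,2];u=(X-681.6)*HX[0]+(Y+17.4)*HX[1];v=-(X-681.6)*HX[1]+(Y+17.4)*HX[0]
m=(H>100)&(H<125)&(S>120)&(Z>110)&(Z<240)&(u>-120)&(u<60)&(abs(v)<80)
c=np.polyfit(Z[m],u[m],1);print(m.sum(),'angle',np.degrees(np.arctan2(1,-c[0])).round(1),'u at z100',np.polyval(c,100).round(1))
a=cv2.resize(d['img'][60:260,155:335],(400,444),interpolation=2);b=cv2.resize(e['img'][60:340,200:400],(320,444),interpolation=2)
cv2.imwrite('pics/f.png',np.hstack([a,b])[:,:,::-1])
```

```text
t 17.15 pos [681.4 -13.9 287.3] F [-1.7  1.6 -1.4] w 9.3 q [-0.22  0.67  0.37  1.39 -0.25  1.13  0.34]
[[ 0.001  0.987  0.16 ]
 [ 0.     0.16  -0.987]
 [-1.     0.001 -0.   ]]
u 0.3 v 3.4 z 177.4 th 90.1 r 177.4 to upright: x 7.4 y -0.3
2460 angle 89.8 u at z100 2.6
```

View pics/f.png

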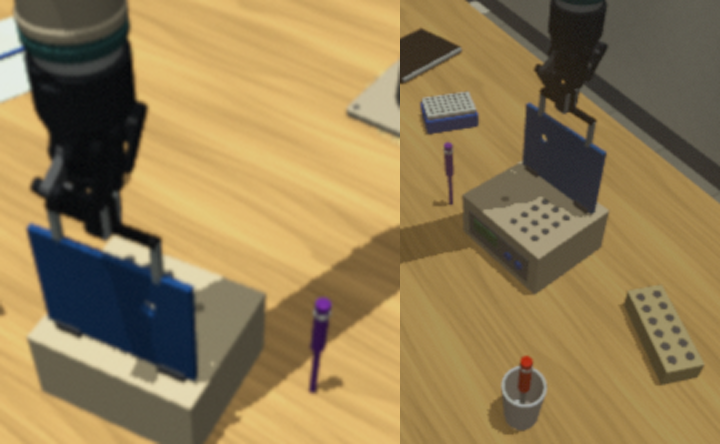

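The lid is upright at 89.8°, the bar is gripped and the arm is still. The probe stands in the upright cup (side crop about (525,375)). I'm handing in.

```bash
python3 -c "
from h import *
print(finish_job());rep()"
```

```text
the job is handed in; nothing more can be done
None
the job is handed in; nothing more can be done
```

The red probe was pulled from the heater and stood tip down in the white cup while the lid was shut. I then swung the lid up by its bar to the balance point. The job was handed in at about 17 s with the bar still gripped; no verdict was reported, and I could not read the state after handing in.

- **Lid:** the last camera fit put it at 89.8° and the arm position put it at 90.1°. The fingers were closed on the bar (reading 9.3 mm) with about 3 N on the wrist and the arm still.
- **Probe and cup:** the last picture shows the probe standing in the upright cup. Before the lid lift, the cup measured within about 1 mm of its starting place.
- **Bystanders:** the tip box, tube block and purple look-alike looked untouched in the last picture. The bottle was outside it, and none were re-measured.

**Disagreements:**
- The bar rolled in the pads during the swing and ended about 7 mm lower in the fingers than planned. That caused a push of about 23 N along the lid near 60°, which I relieved before going on.
- The probe was gripped about 5 mm off the pad centre because one sideways move was cut short. I allowed for this when placing it in the cup.

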